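# Lock the mould clamp with its key

### The job

Lock the slip-casting mould clamp with its T-handled key. Throw the sprung dust cover off the key socket until it snaps open, put the key into the socket and turn it while pressing down until its blade drops fully home, then turn it clockwise (seen from above) to the stop, so that its bar lies along the clamp, and let go, leaving the key standing in the socket. Leave the other loose things where they are.

Things in the scene. Friction and masses are not known exactly. Their poses are not given: they have to be found in the camera images.
- socket (a point): Centre of the mouth of the key socket, in the top of the square steel boss (46 x 46 mm) of the fixed mould clamp, 60 mm above the table. Its x axis points along the clamp towards the plaster mould; z is up. The socket is a round bore 22.4 mm in diameter and 20 mm deep, with the lock disc at its bottom. The flange of the key sits flat on the boss when the key is home.
- disc_face (a point): Centre of the flat top of the lock disc, 20 mm below the mouth; axes as the clamp's, not the disc's. In it a slot 22.4 x 9 mm, 16 mm deep. The disc turns about z against 0.18 Nm of friction; its angle is not reported: at first the slot points 0.6 to 1.4 rad anticlockwise (from above) of the clamp's x. Turned clockwise it stops, locked, with the slot along x. The key has 0.1 rad of play in it.
- mould (a point): Centre of the white plaster mould in the clamp, 74 mm high. Mould and steel jaws are fixed; they stand 46 to 188 mm from the socket on its +x side, up to 86 mm above the table, 100 mm wide.
- flap_hinge (a point): Middle of the hinge of the dust cover, parallel to the clamp's x, 32 mm to the socket's +y side and 4.5 mm above its mouth; axes as the clamp's.
- flap (a joint): Sprung dust cover of the socket, rad: 0 = shut, its aluminium plate (40 mm along the hinge, 48 mm long, 4 mm thick) lying over the socket; 1.7 = open, the plate upright beside the socket on its +y side, its top 52 mm above the mouth. The spring drives it to the nearer stop: over-centre at 0.85 rad, about 0.21 Nm at either stop.
- flap_tip (a point): Middle of the top edge (30 mm long, 8 mm thick, parallel to the hinge) of the dust cover's lever, a plate 50 mm long rising from the hinge; when shut it leans 0.2 rad away from the socket (towards the clamp's +y). To open the cover push the lever towards the clamp's +y: it swings over and down outwards. Axes turn with the cover; x along the hinge.
- key_bar (a point): Centre of the cross bar of the loose steel T key (0.2 to 0.4 kg). The bar lies along its x axis: 84 mm long, 12 mm wide, 14 mm high; z is up the stem (11 mm diameter). The flange (34 mm across, 5 mm thick) has its underside 86 mm below this point. In the socket this point stands 100 mm above the mouth with the blade on the disc's face, 86 mm fully home.
- key_foot (a point): Middle of the key's lower end, 120 mm below the bar's centre; axes as the bar's. The end is a flat blade 20 mm long (along x, parallel to the bar), 7 mm thick and 16 mm high, with a 3 mm lead 18 x 5 mm; above it a round shank of 20 mm diameter up to the flange, whose underside is 34 mm above this point.
- stand_top (a point): Centre of the top of the fixed wooden tool stand, 70 x 170 x 50 mm high, long along its y. Two holes 26 mm across, 45 mm either side along y: in one the T key, in the other the hole cutter, both hanging upright from their flanges, 34 mm deep. Lift the key straight up.
- cutter_knob (a point): Centre of the wooden ball (32 mm) on top of the hole cutter, a bystander in the other hole of the stand; 118 mm above the table.
- bowl_mid (a point): Terracotta bowl, 90 mm across, 55 mm high; the point is on its axis, 30 mm up. Bystander.
- mug_mid (a point): White mug, 76 mm across, 85 mm high; point on its axis, half-way up. Bystander.
- jar_mid (a point): Glass jar, 64 mm across, 80 mm high; point on its axis, half-way up. Bystander.
- rib_mid (a point): Flat wooden rib, 100 x 55 x 8 mm, lying on the table; its centre. Bystander.
- kidney_mid (a point): Flat metal scraper, about 76 mm across, 6 mm thick, lying on the table; its centre. Bystander.
- brush_grip (a point): Wooden brush lying on the table; the point is the middle of its handle. Bystander.
There are look-alikes about, which are no part of the job. There is more than one size of the part that bears key_bar; the job needs the middle-sized.

How it is judged:
By the outcome, as a careful person would: the job done as asked, in the order asked, and still so for the second after the job is handed in, with the robot touching nothing.
It also fails if it takes over 72 s, if anything falls off the work surface, if the arm or the gripper's body presses on something with over 40 N, if the wrist force passes 120 N, or if a joint passes its speed limit or range.

### The arm

A 6-joint arm with a two-finger parallel gripper is mounted at the origin on the work surface. World frame = base frame: x ahead of the robot, y to its left, z up, the work surface at z = 0. Lengths are in m, angles in rad, forces in N, time in s.
With the tool pointing down it reaches from about 0.3 to 0.875 m from the base axis. Payload 6.4 kg.
Tool frame: the origin (TCP) lies midway between the tips of the shut fingers; the grasp point (between the pads) lies ctrl.grip_depth behind it (ctrl.grip_depth is the distance from the TCP to the grasp point, in m); x points along the fingers, y is the direction in which the jaws open and shut, and the axes are right-handed (so a half turn about x gives the same grasp; the last joint's range is limited). The gripper opens to 85 mm and grips with 20 to 120 N. Pads are 22 mm wide; open, the fingers measure 114 mm over their backs; the gripper's body (76 mm by 85 mm) begins 54 mm behind the grasp point. The pads swing forward as they close: fully open they stand 13 mm farther back than shut.
Start: joints at [1.06, 0.181, 1.607, -0, 1.354, -0.206], TCP at [0.173, 0.549, 0.231] pointing down, gripper open.
Joint ranges: [-2.99, 2.99], [-0.89, 2.07], [0.3, 2.58], [-1.14, 4.28], [0, 2.63], [-3.12, 3.12]. Speed limits (rad/s): [2.57, 2.57, 3.01, 3.14, 3.14, 3.14].

### API

Orientations are given as a unit quaternion [w, x, y, z].
In Python, from bench import ctrl gives the robot as it stands.
- The arm moves only by the shell command python3 -m creep 'ROWS'. ROWS is text: rows parted by semicolons, each of 7 numbers parted by spaces: the opening, from 0 (shut) to 1 (fully open), then the shift along the tool's x, y, z in cm, then the turn, a rotation vector about the tool's x, y, z in rad. In form: claw x y z ax ay az; .... A call has 1 to 10 rows; each row shifts and turns the pose as measured when the row begins, along the tool's axes as they then stand; what a row does not reach is not made up. A row lasts 1/8 s, in which the tool goes at most 62.5 mm and 10.7 degrees, less where a joint would pass 70% of its speed; a pose out of reach is approached as far as the arm can. A call with a gripper value outside its range is refused whole. The fingers move at their own pace and stop on an object; the grip force is fixed at half the most. Time passes only in rows, so rows that do not move let the fingers close. It gives the time, the measured TCP pose, the force and the opening at its end, in the units of the state.
- ctrl.get_obs(): the state, without advancing time (a new reading comes with each control period).
- ctrl.camera(name): name is "side" or "top"; returns (picture, depth): 384x512x3 uint8, blue, green, red; 384x512 float32, m along the optical axis (not along the pixel's ray), 0 where there is no reading.
- ctrl.calibration(name): a dict with "mtx" (3x3 intrinsics, pixels), "R" (3x3) and "t" (3): a world point X has camera coordinates R X + t. Camera axes: x right, y down, z forward; pixel columns grow to the right and rows downward; lengths in m; the calibration is good to about 2 mm. A picture is of the moment at which its call begins. calibration takes no time and is no camera call.
- ctrl.hand_in(): hands the job in, once; it reports no verdict.
Trained networks look in the newest picture that a camera, given by its name, has taken for a name from the list of things; names that differ only in an ending like _2 or _b are one class to them, and where a whole thing is asked for, a point or a joint stands for the part that bears it (a point fixed in the world has none). Each returns a list of dicts, best first, with "confidence" (0 to 1); they miss things now and then, are a little off and sometimes report something else, mostly with a low value. They report only what shows in the picture. A call takes as long as a camera call. They do not tell look-alikes from the thing itself.
- ctrl.find_in(query, camera): "rect" ([left, top, right, bottom] in pixels, round what is visible of it).
The state is a dict: "time_s": time; "q": joint angles; "dq": joint speeds; "joint_efforts": joint torques, N m; "eef_pos": TCP position; "eef_rot": TCP orientation; "wrist_force": force on the tool from outside, world axes, zero at the start; "torque": the same for the moment, N m; "opening": opening from 0.0 (shut) to 1.0 (fully open).
Only numpy, scipy, OpenCV 4.12 (cv2) and the standard library are available. Lean on these libraries where they do the work, as an engineer would, in place of code of your own. Each camera call takes 0.05 s, during which the arm holds its last target.

## Working session

There is one attempt and no reset: what is moved stays moved. The work goes in short steps, Python scripts to look and compute and a shell command to move; the robot and the scene stay as the last step left them, time stands still between calls to the robot, and variables do not carry over. Pictures are saved under pics/ and viewed, and the job is handed in when it is done.

```bash
ls; mkdir -p pics
python3 - <<'E'
from bench import ctrl
import cv2,numpy as np
print(ctrl.get_obs(), ctrl.grip_depth)
for n in("side","top"):
    p,d=ctrl.camera(n); cv2.imwrite(f"pics/{n}0.png",p); np.save(f"pics/{n}0.npy",d)
    c=ctrl.calibration(n); print(n,c)
    for q in ["socket","mould","flap","flap_tip","key_bar","key_foot","stand_top","cutter_knob"]:
        try: print(q,[(np.round(r["rect"]).astype(int).tolist(),round(r["confidence"],2)) for r in ctrl.find_in(q,n)][:5])
        except Exception as e: print(q,e)
E
```

```text
pics
{'time_s': 0.0, 'q': array([ 1.05968186e+00,  1.81528767e-01,  1.60802064e+00,  4.51709560e-05,
        1.35376574e+00, -2.06310693e-01]), 'dq': array([-1.49538731e-03, -1.01017092e-04,  2.00074789e-06, -8.05775983e-04,
       -6.28437259e-04, -9.41848501e-04]), 'joint_efforts': array([ 1.00485800e-04, -4.44872403e+01, -3.51335621e+01, -3.67248094e-04,
        9.03912645e-03,  3.77748052e-06]), 'eef_pos': array([0.17226435, 0.5480185 , 0.23038493]), 'eef_rot': array([ 0.69868173,  0.10678634,  0.69913853, -0.10791586]), 'wrist_force': array([ 0.61759371,  0.14833246, -1.07353573]), 'torque': array([ 0.00293353, -0.02497521,  0.02652484]), 'opening': 0.9978614235104118} 0.0187
side {'mtx': array([[395.85364111,   0.        , 260.83030429],
       [  0.        , 395.85364111, 196.12465138],
       [  0.        ,   0.        ,   1.        ]]), 'R': array([[ 0.84470348, -0.53507737, -0.01297089],
       [-0.41251564, -0.63539682, -0.65276469],
       [ 0.34103795,  0.5567433 , -0.75744968]]), 't': array([-0.40338827,  0.32087662,  1.04100197])}
socket [([298, 227, 396, 290], 0.94), 
[... 613 characters left out ...]
      ,   0.        ,   1.        ]]), 'R': array([[-0.00361628, -0.99964561, -0.02637395],
       [-0.99610954,  0.00592322, -0.08792439],
       [ 0.08804945,  0.02595338, -0.99577795]]), 't': array([0.05862547, 0.53937942, 0.93325623])}
socket [([322, 110, 395, 217], 0.97), ([202, 189, 223, 222], 0.53)]
mould [([325, 110, 395, 216], 0.69)]
flap [([331, 170, 365, 199], 0.67)]
flap_tip [([335, 175, 361, 197], 0.6)]
key_bar [([200, 186, 221, 221], 0.79), ([267, 189, 287, 197], 0.7), ([161, 259, 199, 292], 0.65)]
key_foot [([161, 259, 205, 297], 0.86), ([199, 185, 221, 221], 0.52)]
stand_top [([166, 189, 240, 232], 0.61), ([334, 170, 364, 199], 0.47)]
cutter_knob [([170, 206, 192, 220], 0.8)]
```

View pics/side0.png

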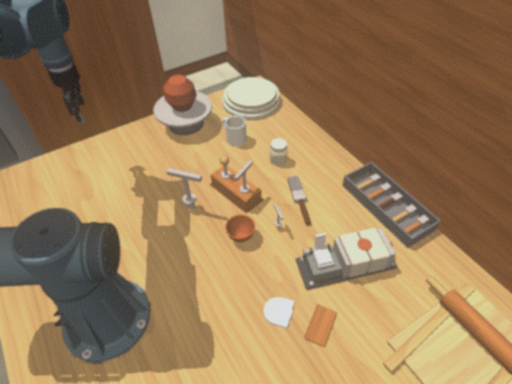

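View pics/top0.png

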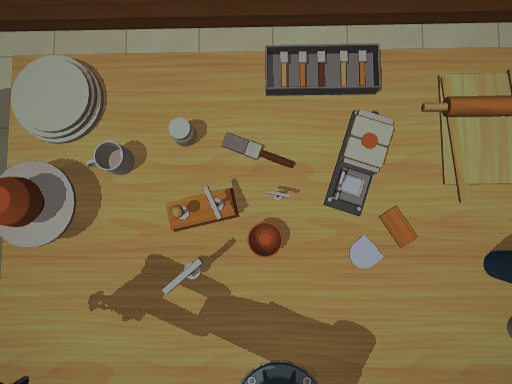

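Candidates for the T key: a large one standing on the table (top 183,276 / side 184,178), one in the stand (top 213,203 / side 243,175), and a small one (top 278,193 / side 279,216). The middle-sized one should be the one in the stand. I'll check that in a crop and measure.

```bash
cat > h.py <<'E'
from bench import ctrl
import cv2,numpy as np
def cloud(n,d):
    c=ctrl.calibration(n);K,R,t=c["mtx"],np.array(c["R"]),np.array(c["t"])
    v,u=np.mgrid[:384,:512]
    P=np.stack([(u-K[0,2])/K[0,0]*d,(v-K[1,2])/K[1,1]*d,d],-1)
    W=(P-t)@R
    W[d<=0]=np.nan
    return W
def proj(n,X):
    c=ctrl.calibration(n);K,R,t=c["mtx"],np.array(c["R"]),np.array(c["t"])
    p=np.atleast_2d(X)@R.T+t; p=p@K.T
    return p[:,:2]/p[:,2:]
E
python3 - <<'E'
from h import *
a=cv2.imread("pics/top0.png");b=cv2.imread("pics/side0.png")
c1=cv2.resize(a[175:300,150:300],None,fx=4,fy=4,interpolation=cv2.INTER_CUBIC)
cv2.imwrite("pics/c1.png",c1)
c2=cv2.resize(a[100:220,315:405],None,fx=5,fy=5,interpolation=cv2.INTER_CUBIC)
c3=cv2.resize(b[215:295,290:400],None,fx=5,fy=5,interpolation=cv2.INTER_CUBIC)
cv2.imwrite("pics/c2.png",c2[:600]);cv2.imwrite("pics/c3.png",c3)
W=cloud("top",np.load("pics/top0.npy"))
def show(n,W,l,t,r,bt,zmin):
    S=W[t:bt,l:r].reshape(-1,3); S=S[S[:,2]>zmin]
    print(n,len(S),S.mean(0).round(4),S.min(0).round(3),S.max(0).round(3))
    if len(S)>5:
        m=np.median(S,0);u,s,vt=np.linalg.svd(S[:,:2]-S[:,:2].mean(0)); print(vt[0].round(3), np.ptp((S[:,:2]-m[:2])@vt[0]))
show("bar",W,195,180,228,228,.12)
show("big",W,155,250,210,300,.12)
show("small",W,260,180,300,205,.06)
show("cutter",W,165,200,195,225,.1)
show("stand",W,160,180,245,235,.04)
print(W[196:210:1,200:226:3,2].round(3))
E
```

```text
bar 203 [0.5159 0.1533 0.1416] [0.477 0.133 0.129] [0.556 0.175 0.146]
[-0.908 -0.418] 0.08418097196816471
big 359 [0.3514 0.2156 0.1624] [0.312 0.172 0.129] [0.39  0.26  0.167]
[-0.651  0.759] 0.1086624897053978
small 84 [ 0.54   -0.001   0.0854] [ 0.531 -0.028  0.063] [0.549 0.026 0.09 ]
[0.217 0.976] 0.05662315552387305
cutter 144 [0.4957 0.2394 0.1278] [0.482 0.226 0.115] [0.51  0.255 0.136]
[-0.948 -0.318] 0.03037886292720627
stand 1868 [0.5061 0.1939 0.066 ] [0.454 0.108 0.04 ] [0.558 0.288 0.146]
[ 0.239 -0.971] 0.1707695766773641
[[0.053 0.05  0.053 0.139 0.137 0.044 0.051 0.048 0.051]
 [0.049 0.049 0.049 0.143 0.143 0.053 0.051 0.049 0.05 ]
 [0.048 0.047 0.051 0.144 0.142 0.054 0.056 0.051 0.047]
 [0.048 0.051 0.052 0.142 0.141 0.054 0.053 0.05  0.048]
 [0.048 0.049 0.049 0.144 0.143 0.055 0.055 0.055 0.05 ]
 [0.05  0.051 0.05  0.142 0.142 0.117 0.058 0.055 0.049]
 [0.053 0.048 0.049 0.05  0.144 0.136 0.054 0.057 0.052]
 [0.049 0.05  0.047 0.046 0.14  0.144 0.069 0.052 0.053]
 [0.051 0.051 0.047 0.047 0.142 0.142 0.071 0.056 0.052]
 [0.051 0.05  0.05  0.053 0.143 0.144 0.067 0.055 0.05 ]
 [0.048 0.052 0.05  0.048 0.144 0.139 0.055 0.054 0.052]
 [0.049 0.05  0.048 0.049 0.142 0.143 0.057 0.053 0.048]
 [0.049 0.051 0.048 0.05  0.142 0.144 0.055 0.056 0.051]
 [0.051 0.049 0.047 0.05  0.053 0.142 0.139 0.055 0.052]]
```

View crops.

View pics/c1.png

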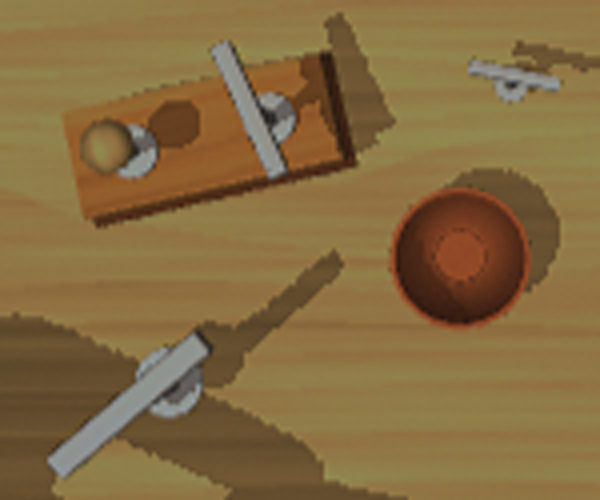

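View pics/c2.png

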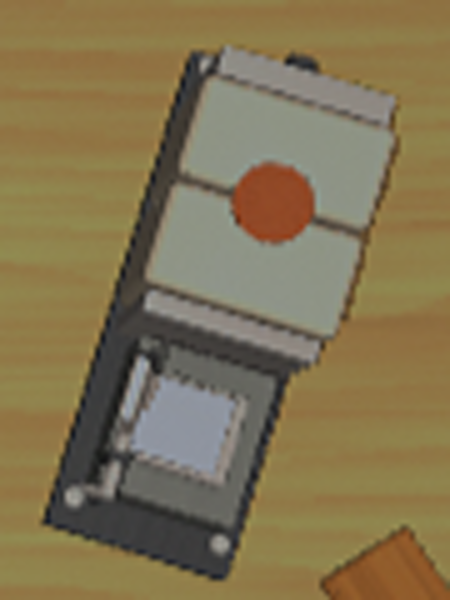

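View pics/c3.png

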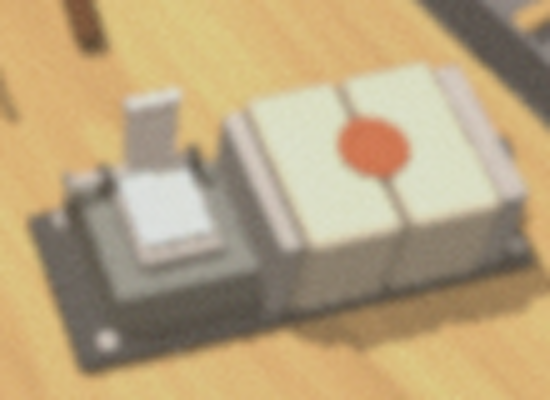

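Crop shows the key in the stand (top 213,203; bar 84 mm long, while the others measure 108 and 56 mm), so that is my choice. The clamp's dust cover is shut, with its lever on the left (+y). Now the clamp pose.

Run:
```python
from h import *
np.set_printoptions(suppress=True,linewidth=200)
for n,(l,t,r,b) in (("top",(315,100,405,220)),("side",(290,215,400,295))):
    D=np.load(f"pics/{n}0.npy")
    for i in range(4):
        pass
    W=cloud(n,D)[t:b,l:r].reshape(-1,3)
    print(n,np.histogram(W[:,2][np.isfinite(W[:,2])],bins=np.arange(0.005,.12,.004)))
    for nm,lo,hi in (("jaw+mould",.069,.092),("plate",.0625,.0695),("boss",.05,.062),("lever",.095,.13)):
        S=W[(W[:,2]>lo)&(W[:,2]<hi)]
        if len(S)<5: continue
        (cx,cy),wh,a=cv2.minAreaRect(S[:,:2].astype(np.float32)*1000)
        print(nm,len(S),S.mean(0).round(4),"rect",round(cx,1),round(cy,1),np.round(wh,1),round(a,2))
W=cloud("top",np.load("pics/top0.npy"))
print((W[172:204:1,330:368:2,2]*1000).round(0).astype(int))
```

```text
top (array([ 231,  494,  160,   38,   24,   31,   38,   33,   37,   38,  148,  308,   52,   96,  174,  226,   43,   70,  383,  688, 1057,   47,    0,    0,    2,    0,    2,   34]), array([0.005, 0.009, 0.013, 0.017, 0.021, 0.025, 0.029, 0.033, 0.037, 0.041, 0.045, 0.049, 0.053, 0.057, 0.061, 0.065, 0.069, 0.073, 0.077, 0.081, 0.085, 0.089, 0.093, 0.097, 0.101, 0.105, 0.109,
       0.113, 0.117]))
jaw+mould 2287 [ 0.6687 -0.224   0.0839] rect 632.7 -213.7 [100.4 227.1] 71.78
plate 371 [ 0.5691 -0.1806  0.0657] rect 629.2 -205.5 [ 86.4 225.9] 76.83
boss 377 [ 0.5821 -0.1983  0.0545] rect 638.0 -210.6 [ 91.9 247.3] 74.99
lever 46 [ 0.5742 -0.15    0.1153] rect 574.7 -150.1 [ 7.7 30.2] 70.4
side (array([170, 413, 206, 110, 103,  98,  92,  92,  96, 103, 201, 296,  85, 127, 169, 205,  79,  95, 287, 521, 727,  55,   9,  13,   5,  15,   7,  17]), array([0.005, 0.009, 0.013, 0.017, 0.021, 0.025, 0.029, 0.033, 0.037, 0.041, 0.045, 0.049, 0.053, 0.057, 0.061, 0.065, 0.069, 0.073, 0.077, 0.081, 0.085, 0.089, 0.093, 0.097, 0.101, 0.105, 0.109,
       0.113, 0.117]))
jaw+mould 1763 [ 0.6597 -0.22
[... 12621 characters left out ...]
               15
                    28                   40                   47                   52                   53                   52                   51                   12                    2
                    -1]
 [                  14                   12                    8                   13                   12                   11                   15                   14                   12
                    11                   21                   35                   42                   51                   49                   49                   12                    1
                     1]]<stdin>:15: RuntimeWarning: invalid value encountered in cast
```

Run:
```python
from h import *
np.set_printoptions(suppress=True,linewidth=200)
for n,(l,t,r,b) in (("top",(315,100,405,220)),("side",(290,215,400,295))):
    W=cloud(n,np.load(f"pics/{n}0.npy"))[t:b,l:r].reshape(-1,3)
    W=W[np.isfinite(W[:,2])]
    th=-0.31; c=np.array([.57,-.185])
    for it in range(3):
        R=np.array([[np.cos(th),np.sin(th)],[-np.sin(th),np.cos(th)]])
        L=(W[:,:2]-c)@R.T
        S=W[(W[:,2]>.072)&(W[:,2]<.092)&(L[:,0]>.04)&(L[:,0]<.25)]
        (cx,cy),wh,a=cv2.minAreaRect(S[:,:2].astype(np.float32)*1000)
        th=np.deg2rad(a-90) if a>45 else np.deg2rad(a)
    print(n,"mould rect",cx,cy,wh,a)
    # robust edges: binned extreme lines
    L=(S[:,:2]-c)@R.T
    bx=np.arange(L[:,0].min()+.01,L[:,0].max()-.01,.008)
    for f,nm in ((lambda y:np.percentile(y,1),'ymin'),(lambda y:np.percentile(y,99),'ymax')):
        p=[(x+.004,f(L[(L[:,0]>x)&(L[:,0]<x+.008),1])) for x in bx]
        k=np.polyfit(*np.array(p).T,1); print(nm,np.rad2deg(k[0]+th),np.polyval(k,.08))
    q=(np.array([cx,cy])/1000-c)@R.T; print("mould in local",q, th)
    P=W[(W[:,2]>.0625)&(W[:,2]<.0685)]; Lp=(P[:,:2]-c)@R.T; P=P[(abs(Lp)<.026).all(1)]
    print("plate",len(P),cv2.minAreaRect(P[:,:2].astype(np.float32)*1000),P.mean(0))
    V=W[W[:,2]>.105]; print("lever",V.mean(0),cv2.minAreaRect(V[:,:2].astype(np.float32)*1000))
```

```text
top mould rect 673.0967407226562 -227.00177001953125 (100.37556457519531, 142.04388427734375) 71.7840576171875
ymin -17.388871601567594 -0.05512505832034056
ymax -19.779605170215337 0.04166661889475831
mould in local [ 0.11105978 -0.00766889] -0.31792817093365944
plate 276 ((567.0758666992188, -185.37193298339844), (48.03464126586914, 47.27638626098633), 70.4321060180664) [ 0.56414616 -0.18338137  0.06530622]
lever [ 0.57487086 -0.15011057  0.11585317] ((574.9779663085938, -150.1098175048828), (7.685712814331055, 29.62836265563965), 69.96924591064453)
side mould rect 672.1868286132812 -226.2496795654297 (102.209716796875, 139.8176727294922) 71.99065399169922
ymin -17.53835663631471 -0.05744942303834597
ymax -18.54368539176244 0.038468587089083975
mould in local [ 0.10993355 -0.00763538] -0.3143223839757467
plate 195 ((567.603271484375, -183.03961181640625), (49.62542724609375, 46.076698303222656), 71.68785095214844) [ 0.56377472 -0.18147614  0.06547223]
lever [ 0.57161662 -0.15073722  0.11302987] ((571.8666381835938, -150.40234375), (9.307975769042969, 29.750755310058594), 69.92486572265625)
```

```bash
cat >> h.py <<'E'
from scipy.spatial.transform import Rotation as Ro
def tool():
    o=ctrl.get_obs(); w,x,y,z=o["eef_rot"]; return o,o["eef_pos"],Ro.from_quat([x,y,z,w]).as_matrix()
TH=-0.318; SOCK=np.array([.5615,-.190,.060])
CX=np.array([np.cos(TH),np.sin(TH),0]);CY=np.array([-np.sin(TH),np.cos(TH),0])
def loc(x,y,z): return SOCK+CX*x+CY*y+np.array([0,0,z])
def goto(target,yawz=None):
    """shift (cm, tool axes) to TCP target, and yaw turn (about tool x) so tool z has world yaw yawz mod pi (choose)"""
    o,p,R=tool()
    d=R.T@(np.array(target)-p)*100
    yz=np.arctan2(R[1,2],R[0,2])
    s=f"pos {p.round(4)} toolz yaw {yz:.3f} q1 {o['q'][0]:.3f} q6 {o['q'][5]:.3f} F {o['wrist_force'].round(1)} T {o['torque'].round(2)} op {o['opening']:.3f} t {o['time_s']:.2f}"
    print(s); print("shift cm",d.round(2), "total",np.linalg.norm(d).round(2))
    # tilt correction: rotation vec aligning tool x to -z
    if yawz is not None:
        zt=np.array([np.cos(yawz),np.sin(yawz),0]);xt=np.array([0,0,-1.]);yt=np.cross(zt,xt)
        T=np.stack([xt,yt,zt],1); rv=Ro.from_matrix(R.T@T).as_rotvec(); print("rotvec tool",rv.round(3))
E
python3 - <<'E'
from h import *
o,p,R=tool();print(R.round(3))
for y in (.431,.431-np.pi): goto([.516,.1533,.24],y)
for y in (TH,TH-np.pi,TH+np.pi/2): goto(loc(0,20,.13),y)
E
```

```text
[[ 0.     0.3    0.954]
 [-0.     0.954 -0.3  ]
 [-1.    -0.     0.   ]]
pos [0.1726 0.5485 0.2313] toolz yaw -0.305 q1 1.060 q6 -0.206 F [-0.9 -0.7  0.3] T [-0.01  0.01  0.01] op 1.002 t 0.90
shift cm [ -0.87 -27.39  44.62] total 52.36
rotvec tool [-0.736  0.     0.   ]
pos [0.1726 0.5485 0.2313] toolz yaw -0.305 q1 1.060 q6 -0.206 F [-0.9 -0.7  0.3] T [-0.01  0.01  0.01] op 1.002 t 0.90
shift cm [ -0.87 -27.39  44.62] total 52.36
rotvec tool [ 2.406  0.    -0.   ]
pos [0.1726 0.5485 0.2313] toolz yaw -0.305 q1 1.060 q6 -0.206 F [-0.9 -0.7  0.3] T [-0.01  0.01  0.01] op 1.002 t 0.90
shift cm [   4.09 1941.05   85.64] total 1942.94
rotvec tool [0.013 0.    0.   ]
pos [0.1726 0.5485 0.2313] toolz yaw -0.305 q1 1.060 q6 -0.206 F [-0.9 -0.7  0.3] T [-0.01  0.01  0.01] op 1.002 t 0.90
shift cm [   4.09 1941.05   85.64] total 1942.94
rotvec tool [-3.128 -0.     0.   ]
pos [0.1726 0.5485 0.2313] toolz yaw -0.305 q1 1.060 q6 -0.206 F [-0.9 -0.7  0.3] T [-0.01  0.01  0.01] op 1.002 t 0.90
shift cm [   4.09 1941.05   85.64] total 1942.94
rotvec tool [-1.558  0.     0.   ]
```

Run:
```python
from h import *
goto(loc(0,.005,.17),TH)
```

```text
pos [0.1726 0.5485 0.2313] toolz yaw -0.305 q1 1.060 q6 -0.206 F [-0.9 -0.7  0.3] T [-0.01  0.01  0.01] op 1.002 t 0.90
shift cm [  0.13 -58.27  59.27] total 83.12
rotvec tool [0.013 0.    0.   ]
```

```bash
python3 -m creep '0 0 -4.2 4.2 0.013 0 0;0 0 -4.2 4.2 0 0 0;0 0 -4.2 4.2 0 0 0;0 0 -4.2 4.2 0 0 0;0 0 -4.2 4.2 0 0 0;0 0 -4.2 4.2 0 0 0;0 0 -4.2 4.2 0 0 0;0 0 -4.2 4.2 0 0 0;0 0 -4.2 4.2 0 0 0;0 0 -4.2 4.2 0 0 0'
python3 - <<'E'
from h import *
goto(loc(0,.005,.17),TH)
E
```

```text
time_s: 2.15
eef_pos: [0.4494, 0.0069, 0.2339]
eef_rot: [0.702, 0.111, 0.695, -0.108]
wrist_force: [0.4, 0.9, 0.5]
opening: 0.004
pos [0.4494 0.0069 0.2339] toolz yaw -0.310 q1 -0.254 q6 -1.516 F [0.4 0.9 0.5] T [ 0.04 -0.01 -0.01] op 0.004 t 2.15
shift cm [  0.46 -14.84  16.68] total 22.33
rotvec tool [ 0.008  0.009 -0.006]
```

```bash
python3 -m creep '0 0 -4 4.4 0 0 0;0 0 -4 4.4 0 0 0;0 0 -3 3.5 0 0 0;0 0 0 0 0 0 0'
python3 - <<'E'
from h import *
goto(loc(0,.005,.04),TH)
E
```

```text
time_s: 2.65
eef_pos: [0.5362, -0.1452, 0.2349]
eef_rot: [0.703, 0.113, 0.694, -0.11]
wrist_force: [-0.8, -0.3, -0.4]
opening: -0.001
pos [ 0.5362 -0.1452  0.2349] toolz yaw -0.316 q1 -0.483 q6 -1.739 F [-0.8 -0.3 -0.4] T [-0.02  0.04 -0.06] op -0.001 t 2.65
shift cm [13.52 -3.04  3.64] total 14.33
rotvec tool [ 0.002  0.012 -0.006]
```

```bash
python3 -m creep '0 3 -1.5 1.8 0 0.012 -0.006;0 4 -1.5 1.8 0 0 0;0 2 0 0 0 0 0;0 0 0 0 0 0 0'
python3 - <<'E'
from h import *
goto(loc(0,.005,.04),TH)
E
```

```text
time_s: 3.15
eef_pos: [0.5616, -0.1831, 0.1437]
eef_rot: [0.698, 0.111, 0.698, -0.111]
wrist_force: [-0.9, 0.1, 0.6]
opening: 0.002
pos [ 0.5616 -0.1831  0.1437] toolz yaw -0.315 q1 -0.516 q6 -1.772 F [-0.9  0.1  0.6] T [ 0.06 -0.01 -0.02] op 0.002 t 3.15
shift cm [ 4.37 -0.16  0.21] total 4.38
rotvec tool [ 0.003 -0.    -0.   ]
```

```bash
python3 -m creep '0 2.2 -0.1 0.1 0 0 0;0 2.3 0 0.1 0 0 0;0 0 0 0 0 0 0'
python3 - <<'E'
from h import *
goto(loc(0,.005,.04),TH)
for n in ("side","top"):
    p,d=ctrl.camera(n);l,t=(260,150) if n=="side" else (290,110)
    cv2.imwrite(f"pics/f1{n}.png",cv2.resize(p[t:t+150,l:l+150],None,fx=4,fy=4,interpolation=cv2.INTER_CUBIC))
E
```

```text
time_s: 3.52
eef_pos: [0.5646, -0.1829, 0.1022]
eef_rot: [0.7, 0.11, 0.697, -0.11]
wrist_force: [0.5, -0.5, -0.0]
opening: -0.002
pos [ 0.5646 -0.1829  0.1022] toolz yaw -0.312 q1 -0.514 q6 -1.773 F [ 0.5 -0.5 -0. ] T [ 0.01  0.03 -0.03] op -0.002 t 3.52
shift cm [ 0.22 -0.27 -0.07] total 0.35
rotvec tool [0.006 0.004 0.   ]
```

View pics/f1side.png

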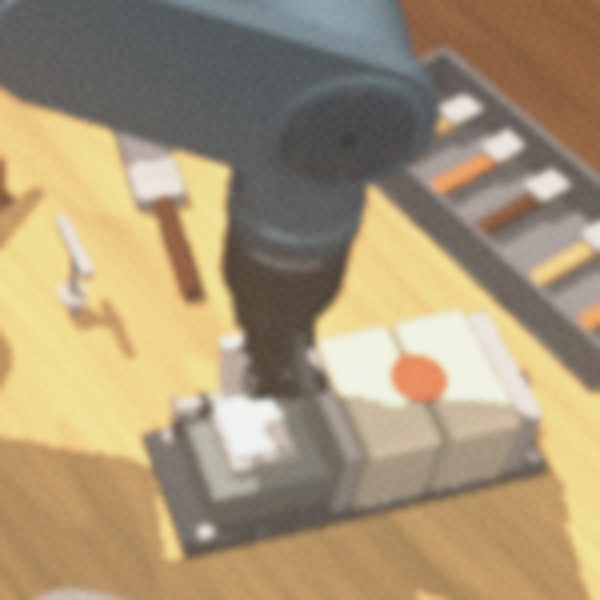

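The closed fingers stand over the cover plate (crop px 270,380), on the socket side of the lever (crop px 230,355). I'll push the lever towards the clamp's +y.

```bash
python3 -m creep '0 0 1 0 0 0 0;0 0.1 1 0 0 0 0;0 0.2 1 0 0 0 0;0 0.3 1 0 0 0 0;0 0.3 1 0 0 0 0;0 0.3 1 0 0 0 0;0 0.3 1 0 0 0 0;0 0.2 1 0 0 0 0;0 0 1 0 0 0 0'
python3 - <<'E'
from h import *
goto(loc(0,.07,.02),TH)
for n in ("side","top"):
    p,d=ctrl.camera(n);l,t=(260,150) if n=="side" else (290,110)
    cv2.imwrite(f"pics/f2{n}.png",cv2.resize(p[t:t+150,l:l+150],None,fx=4,fy=4,interpolation=cv2.INTER_CUBIC))
E
```

```text
time_s: 4.75
eef_pos: [0.5971, -0.0927, 0.0889]
eef_rot: [0.703, 0.108, 0.694, -0.111]
wrist_force: [0.1, 0.7, -0.0]
opening: 0.001
pos [ 0.5971 -0.0927  0.0889] toolz yaw -0.312 q1 -0.350 q6 -1.608 F [ 0.1  0.7 -0. ] T [-0.02 -0.04  0.02] op 0.001 t 4.75
shift cm [ 0.89 -3.35 -0.37] total 3.48
rotvec tool [0.006 0.012 0.002]
```

View pics/f2side.png

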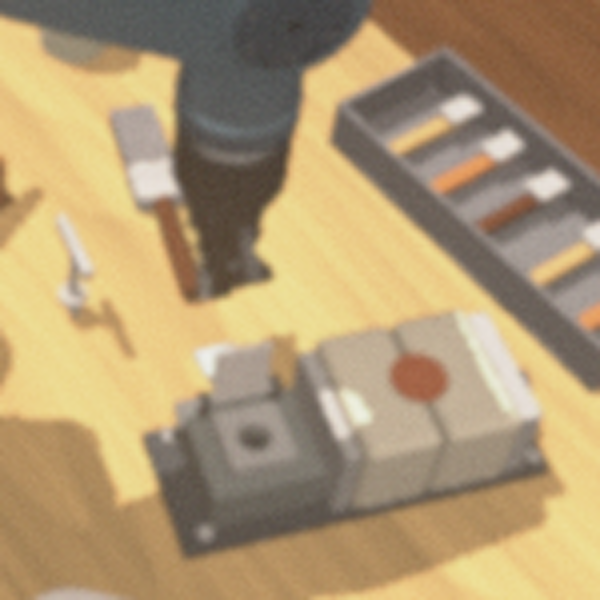

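The cover is open: plate upright at crop px (240,370), bore visible at (255,437). Next I'll measure the bore and work out the move to the key.

Run:
```python
from h import *
print(proj("side",SOCK),proj("top",SOCK))
for n in ("side","top"):
    p,d=ctrl.camera(n); u,v=proj(n,SOCK)[0].round().astype(int)
    c=p[v-20:v+20,u-20:u+20]; cv2.imwrite(f"pics/s_{n}.png",cv2.resize(c,None,fx=12,fy=12,interpolation=cv2.INTER_NEAREST))
    g=cv2.cvtColor(p,cv2.COLOR_BGR2GRAY); print(n,u,v); print(g[v-9:v+9,u-9:u+9])
goto([.516,.1533,.22],.431-np.pi)
```

```text
[[323.72629494 258.65799028]] [[352.79276851 185.30333995]]
side 324 259
[[145 141 138 133 131 131 128 129 133 136 135 138 133 130 120 123 123 123]
 [130 134 133 128 131 136 139 142 144 148 150 152 152 145 137 129 125 122]
 [133 137 140 142 142 147 148 154 157 156 155 157 159 157 146 134 124 122]
 [148 149 151 155 153 160 156 158 158 157 158 161 157 157 146 136 129 124]
 [155 153 154 158 157 154 156 154 157 157 159 158 158 157 154 141 126 123]
 [155 156 158 157 157 152 148 150 151 149 154 156 157 159 153 150 135 123]
 [153 158 158 154 147 141 135 134 133 133 139 146 152 156 156 154 142 130]
 [149 155 155 152 140 124 117 114 116 118 123 129 138 151 156 154 149 135]
 [144 153 153 150 134 117 106 105 102 105 107 117 127 146 157 157 151 142]
 [136 149 155 149 132 109  94  93  92  92  97 104 119 144 153 159 154 143]
 [129 144 154 146 138 118 101  90  85  86  94 101 127 142 155 160 157 150]
 [127 140 153 154 147 130 116 102  95  97 103 117 138 151 154 157 157 153]
 [124 137 150 155 151 146 138 129 120 120 126 136 150 152 155 156 159 156]
 [121 131 141 152 155 153 151 148 143 145 144 149 15
[... 1190 characters left out ...]
  72  41  22  38  39  39  38  40  39  39  40]
 [108 107 107 107 108  81  62  77  73  24  40  40  38  39  40  37  37  41]
 [107 107 107 106 107 103  72  78  78  36  40  38  39  41  38  39  39  40]
 [107 107 107 105 107 108 102  98  89  27  39  39  38  41  40  39  40  39]
 [109 108 108 107 108 108 107 108  91  24  39  39  39  39  41  39  40  40]
 [ 78  98 108 109 108 108 107 110  91  23  30  41  39  38  41  39  39  39]
 [ 75  76  73  78  98 109 109 113  62  26  30  41  40  40  39  40  39  40]]
pos [ 0.5971 -0.0936  0.0893] toolz yaw -0.311 q1 -0.351 q6 -1.609 F [-0.6  0.7 -0.9] T [ 0.01 -0.   -0.02] op -0.005 t 4.95
shift cm [-13.32  20.98 -15.11] total 29.09
rotvec tool [ 2.399  0.009 -0.015]
```

View pics/s_top.png

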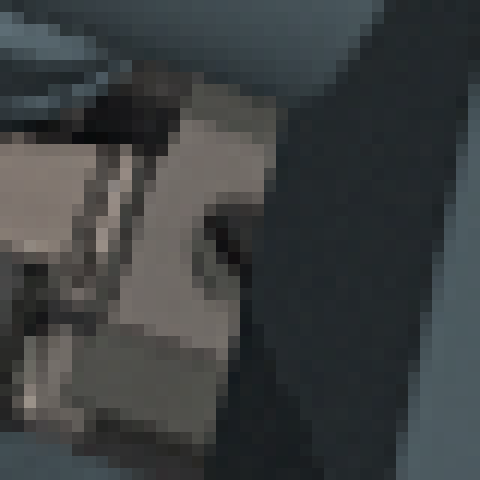

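```bash
python3 -m creep '0.6 -5 0 0 0 0 0;0.6 -5 0 0 0 0 0;0.6 -3.5 3 -2 0 0 0;0.6 0 5 -3.7 0 0 0;0.6 0 5 -3.7 0 0 0;0.6 0 5 -3.7 0 0 0;0.6 0 3 -2 0 0 0;0.6 0 0 0 0.18 0 0;0.6 0 0 0 0.18 0 0;0.6 0 0 0 0.18 0 0'
python3 - <<'E'
from h import *
goto([.516,.1533,.22],.431-np.pi)
E
```

```text
time_s: 6.2
eef_pos: [0.5158, 0.1564, 0.2294]
eef_rot: [0.647, 0.3, 0.634, -0.298]
wrist_force: [0.9, 0.2, 0.3]
opening: 0.599
pos [0.5158 0.1564 0.2294] toolz yaw -0.875 q1 0.079 q6 -0.616 F [0.9 0.2 0.3] T [ 0.06 -0.05 -0.01] op 0.599 t 6.20
shift cm [ 0.94 -0.2   0.23] total 0.99
rotvec tool [ 1.836  0.002 -0.023]
```

```bash
python3 -m creep '0.6 0 0 0 0.18 0 0;0.6 0 0 0 0.18 0 0;0.6 0 0 0 0.18 0 0;0.6 0 0 0 0.18 0 0;0.6 0 0 0 0.18 0 0;0.6 0 0 0 0.18 0 0;0.6 0 0 0 0.18 0 0;0.6 0 0 0 0.18 0 0;0.6 0 0 0 0.18 0 0'
python3 - <<'E'
from h import *
goto([.516,.1533,.22],.431-np.pi)
p,d=ctrl.camera("top"); u,v=proj("top",SOCK)[0].round().astype(int)
c=p[v-20:v+20,u-20:u+20]; cv2.imwrite(f"pics/s_top2.png",cv2.resize(c,None,fx=12,fy=12,interpolation=cv2.INTER_NEAREST))
cv2.imwrite("pics/top_full2.png",p)
E
```

```text
time_s: 7.32
eef_pos: [0.5172, 0.152, 0.2315]
eef_rot: [0.209, 0.684, 0.199, -0.67]
wrist_force: [-0.0, 0.7, 0.7]
opening: 0.599
pos [0.5172 0.152  0.2315] toolz yaw -2.556 q1 0.071 q6 1.058 F [-0.   0.7  0.7] T [ 0.03 -0.03 -0.05] op 0.599 t 7.33
shift cm [ 1.15 -0.19  0.05] total 1.17
rotvec tool [ 0.155 -0.017 -0.017]
```

View pics/s_top2.png

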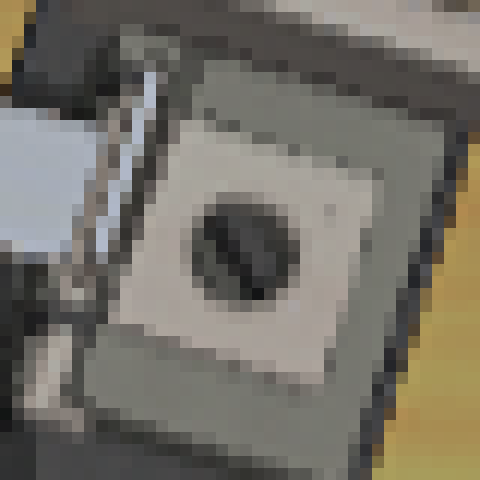

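The slot shows as a dark band from crop (215,225) to (255,295), about 0.84 rad anticlockwise of the clamp. The bore centre agrees with my socket estimate to within 0.2 px. Now I'll grasp the key.

```bash
python3 -m creep '0.6 0 -0.2 0 0.155 -0.017 -0.017;0.6 3 0 0 0 0 0;0.6 3 0 0 0 0 0;0.6 0 0 0 0 0 0'
python3 - <<'E'
from h import *
goto([.516,.1533,.1165],.431-np.pi)
E
```

```text
time_s: 7.88
eef_pos: [0.5174, 0.1522, 0.1719]
eef_rot: [0.15, 0.692, 0.149, -0.69]
wrist_force: [-0.8, -0.3, -0.2]
opening: 0.6
pos [0.5174 0.1522 0.1719] toolz yaw -2.715 q1 0.066 q6 1.211 F [-0.8 -0.3 -0.2] T [-0.    0.04 -0.06] op 0.600 t 7.88
shift cm [ 5.54 -0.16  0.1 ] total 5.54
rotvec tool [-0.005 -0.002 -0.001]
```

```bash
python3 -m creep '0.6 2.5 -0.15 0.1 0 0 0;0.6 2.5 0 0 0 0 0;0.6 0.6 0 0 0 0 0;0.6 0 0 0 0 0 0'
python3 - <<'E'
from h import *
goto([.516,.1533,.1165],.431-np.pi)
for n in ("side","top"):
    p,d=ctrl.camera(n); u,v=proj(n,[.516,.153,.136])[0].round().astype(int)
    cv2.imwrite(f"pics/g_{n}.png",cv2.resize(p[v-40:v+40,u-40:u+40],None,fx=7,fy=7,interpolation=cv2.INTER_CUBIC))
E
```

```text
time_s: 8.38
eef_pos: [0.5202, 0.1528, 0.1208]
eef_rot: [0.152, 0.695, 0.151, -0.687]
wrist_force: [-0.4, -0.2, -1.1]
opening: 0.602
pos [0.5202 0.1528 0.1208] toolz yaw -2.710 q1 0.067 q6 1.207 F [-0.4 -0.2 -1.1] T [-0.03 -0.02 -0.03] op 0.602 t 8.38
shift cm [ 0.43 -0.22  0.36] total 0.6
rotvec tool [ 0.    -0.01  -0.004]
```

View pics/g_side.png

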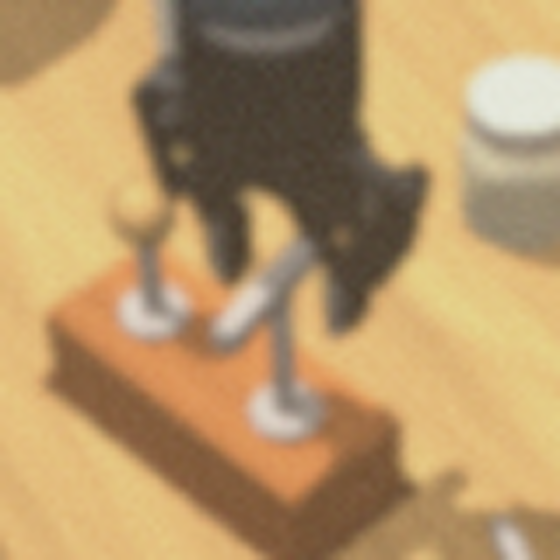

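The bar sits between the open fingers (crop 265,290), clear of the knob (140,210). Fine adjustment, then close.

```bash
python3 -m creep '0.6 0.4 -0.2 0.35 0 -0.01 0;0.6 0.1 0 0.1 0 0 0;0 0 0 0 0 0 0;0 0 0 0 0 0 0;0 0 0 0 0 0 0;0 0 0 0 0 0 0;0 0 0 0 0 0 0'
python3 - <<'E'
from h import *
goto([.516,.1533,.1165],.431-np.pi)
E
```

```text
time_s: 9.35
eef_pos: [0.5165, 0.1531, 0.118]
eef_rot: [0.153, 0.692, 0.15, -0.689]
wrist_force: [-0.2, 0.5, 1.4]
opening: 0.129
pos [0.5165 0.1531 0.118 ] toolz yaw -2.710 q1 0.070 q6 1.211 F [-0.2  0.5  1.4] T [-0.01  0.02  0.05] op 0.129 t 9.35
shift cm [ 0.15 -0.03  0.04] total 0.16
rotvec tool [ 0.001 -0.003 -0.006]
```

```bash
python3 -m creep '0 -2 0 0 0 0 0;0 -2.5 0 0 0 0 0;0 -3 0 0 0 0 0;0 -3 0 0 0 0 0;0 -3 0 0 0 0 0;0 -1.5 0 0 0 0 0;0 0 0 0 0 0 0'
python3 - <<'E'
from h import *
goto(loc(0,0,.185),TH+.84-np.pi)
for n in ("side","top"):
    p,d=ctrl.camera(n); u,v=proj(n,[.516,.153,.2])[0].round().astype(int)
    cv2.imwrite(f"pics/l_{n}.png",cv2.resize(p[v-50:v+50,u-50:u+50],None,fx=6,fy=6,interpolation=cv2.INTER_CUBIC))
E
```

```text
time_s: 10.22
eef_pos: [0.5117, 0.1527, 0.2654]
eef_rot: [-0.153, -0.687, -0.15, 0.694]
wrist_force: [-0.4, 0.7, -4.3]
opening: 0.132
pos [0.5117 0.1527 0.2654] toolz yaw -2.710 q1 0.071 q6 1.211 F [-0.4  0.7 -4.3] T [ 0.01  0.   -0.  ] op 0.132 t 10.22
shift cm [ 2.2  33.21  9.77] total 34.69
rotvec tool [-0.091  0.01  -0.001]
```

View pics/l_side.png

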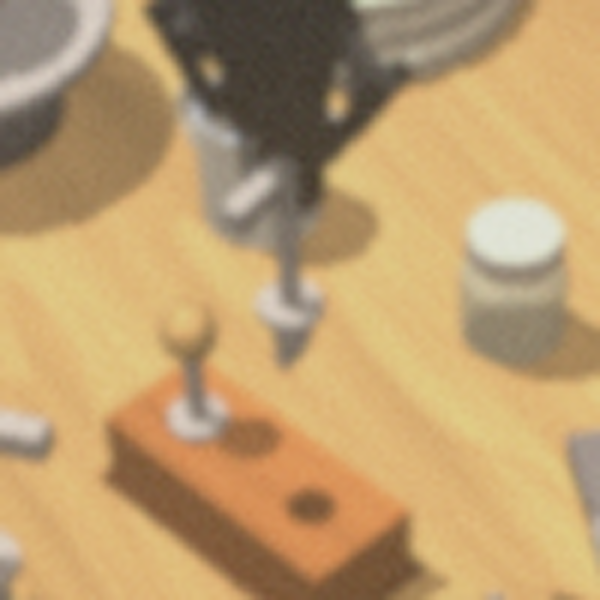

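The key is lifted clear, hanging upright (crop 290,280), and the cutter is untouched (185,370). Moving above the socket.

```bash
python3 -m creep '0 0 4 1.2 0 0.01 0;0 0 4 1.2 0 0 0;0 0 4 1.2 0 0 0;0 0 4 1.2 0 0 0;0 0 4 1.2 0 0 0;0 0 4 1.2 0 0 0;0 0 4 1.2 0 0 0;0 0 3 0.8 0 0 0;0 0 0 0 0 0 0'
python3 - <<'E'
from h import *
goto(loc(0,0,.185),TH+1.2-np.pi)
E
```

```text
time_s: 11.45
eef_pos: [0.5509, -0.175, 0.2454]
eef_rot: [-0.148, -0.682, -0.156, 0.699]
wrist_force: [-0.0, 0.5, -3.8]
opening: 0.128
pos [ 0.5509 -0.175   0.2454] toolz yaw -2.708 q1 -0.509 q6 0.630 F [-0.   0.5 -3.8] T [ 0.08 -0.09 -0.04] op 0.128 t 11.45
shift cm [ 0.    1.81 -0.33] total 1.84
rotvec tool [-0.449  0.017  0.022]
```

```bash
python3 -m creep '0 0 1.8 -0.3 0 0.017 0.022;0 0 0 0 -0.15 0 0;0 0 0 0 -0.15 0 0;0 0 0 0 -0.15 0 0;0 0 0 0 0 0 0'
python3 - <<'E'
from h import *
goto(loc(0,0,.185),TH+1.2-np.pi)
E
```

```text
time_s: 12.08
eef_pos: [0.5617, -0.1889, 0.2403]
eef_rot: [-0.308, -0.635, -0.306, 0.639]
wrist_force: [-0.5, 0.7, -3.7]
opening: 0.127
pos [ 0.5617 -0.1889  0.2403] toolz yaw -2.243 q1 -0.521 q6 0.152 F [-0.5  0.7 -3.7] T [-0.01  0.04  0.03] op 0.127 t 12.07
shift cm [-0.47  0.05  0.1 ] total 0.48
rotvec tool [ 0.017  0.006 -0.001]
```

Run:
```python
from h import *
for n in ("side","top"):
    p,d=ctrl.camera(n); p=p.copy()
    o,pos,R=tool()
    ax=[SOCK+[0,0,z] for z in (0,.04,.075,.084,.1,.118,.15,.204)]
    q=proj(n,ax); tz=proj(n,[[pos[0],pos[1],pos[2]-.1],[pos[0],pos[1],pos[2]]]); print(n,q.round(1).tolist(),tz.round(1))
    u,v=int(q[3][0]),int(q[3][1]); l,t=u-50,v-50
    c=cv2.resize(p[t:t+100,l:l+100],None,fx=6,fy=6,interpolation=cv2.INTER_CUBIC)
    for x,y in q: cv2.circle(c,(int((x-l+.5)*6),int((y-t+.5)*6)),2,(0,255,0),-1)
    cv2.imwrite(f"pics/a_{n}.png",c)
    W=cloud(n,d)
    S=W[t:t+100,l:l+100].reshape(-1,3); 
    for lo,hi in ((.12,.14),(.142,.150),(.15,.157),(.158,.172),(.18,.205)):
        m=(S[:,2]>lo)&(S[:,2]<hi)&(np.linalg.norm(S[:,:2]-SOCK[:2],axis=1)<.03)
        if m.sum()>3: print(lo,m.sum(),S[m].mean(0).round(4),((S[m].min(0)+S[m].max(0))/2).round(4),np.ptp(S[m],axis=0).round(3))
```

```text
side [[323.7, 258.7], [325.3, 250.6], [326.8, 243.2], [327.2, 241.2], [328.0, 237.7], [328.8, 233.6], [330.3, 225.9], [333.1, 212.2]] [[326.9 241.7]
 [331.6 218. ]]
0.142 4 [ 0.5519 -0.1955  0.1471] [ 0.5523 -0.1956  0.147 ] [0.003 0.005 0.003]
0.15 8 [ 0.5528 -0.1947  0.1538] [ 0.5548 -0.1935  0.1536] [0.011 0.007 0.007]
0.158 8 [ 0.5529 -0.1942  0.161 ] [ 0.5537 -0.1919  0.1611] [0.01  0.011 0.005]
0.18 29 [ 0.5559 -0.189   0.1908] [ 0.5544 -0.1846  0.1918] [0.014 0.018 0.023]
top [[352.8, 185.3], [356.8, 183.4], [360.6, 181.5], [361.6, 181.0], [363.5, 180.1], [365.7, 179.0], [369.8, 177.0], [377.7, 173.2]] [[360.7 181.2]
 [373.6 174.8]]
0.18 13 [ 0.5619 -0.184   0.1906] [ 0.5657 -0.183   0.1919] [0.018 0.007 0.023]
```

View pics/a_side.png

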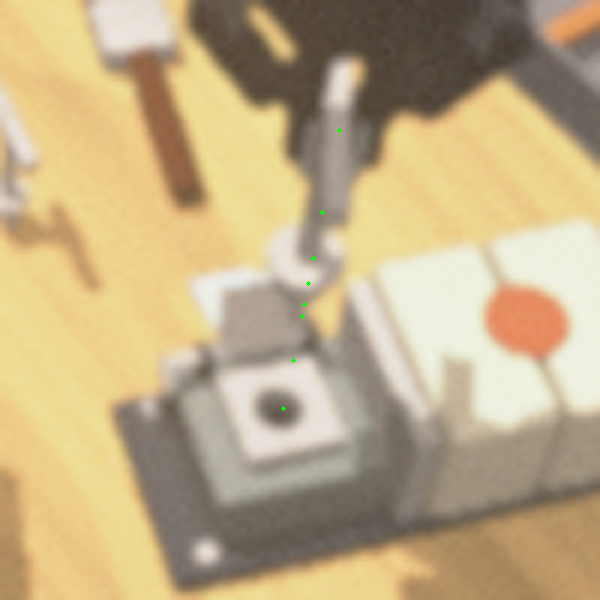

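View pics/a_top.png

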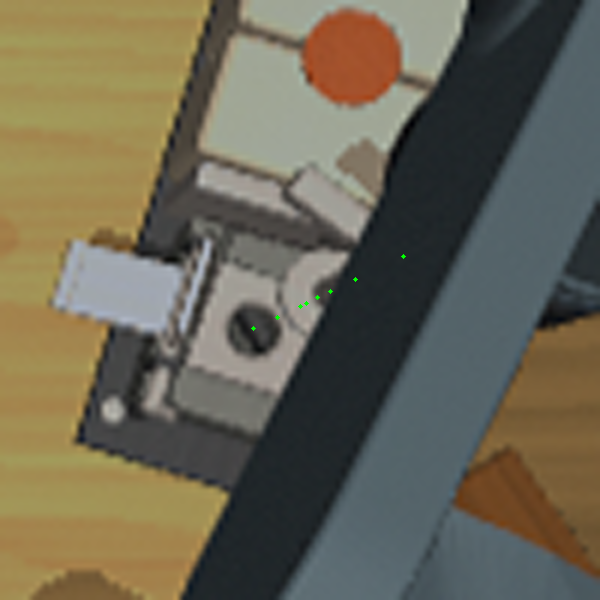

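```bash
cat >> h.py <<'E'
def keylines(foot,yaw,ax=np.array([0,0,1.])):
    """polylines of key model; foot point, yaw, axis"""
    ax=ax/np.linalg.norm(ax); ex=np.array([np.cos(yaw),np.sin(yaw),0]); ex=ex-ax*(ex@ax); ex/=np.linalg.norm(ex); ey=np.cross(ax,ex)
    P=lambda x,y,z: foot+ex*x+ey*y+ax*z
    t=np.linspace(0,2*np.pi,60); L=[]
    for r,z in ((.017,.034),(.017,.039),(.010,.016),(.0055,.039)): L.append(np.array([P(r*np.cos(a),r*np.sin(a),z) for a in t]))
    for z in (.113,.127): L.append(np.array([P(x,y,z) for x,y in ((.042,.006),(-.042,.006),(-.042,-.006),(.042,-.006),(.042,.006))]))
    for z in (0.003,.016): L.append(np.array([P(x,y,z) for x,y in ((.01,.0035),(-.01,.0035),(-.01,-.0035),(.01,-.0035),(.01,.0035))]))
    return L
def overlay(n,img,L,l,t,f,col=(0,255,0)):
    for l_ in L:
        q=((proj(n,l_)-[l,t]+.5)*f).astype(np.int32); cv2.polylines(img,[q.reshape(-1,1,2)],False,col,1,cv2.LINE_AA)
def avg(n,k):
    a=0
    for i in range(k): a=a+ctrl.camera(n)[0].astype(np.float32)
    return (a/k).astype(np.uint8)
E
python3 - <<'E'
from h import *
o,pos,R=tool(); yaw=np.arctan2(R[1,2],R[0,2])
foot=pos-R[:,0]*(-.0187+.120)*-1 if False else pos+np.array([0,0,.018-.120])
for n,k in (("side",4),("top",1)):
    p=avg(n,k); np.save(f"pics/avg_{n}.npy",p); q=proj(n,foot)[0].astype(int); l,t=q[0]-30,q[1]-40
    c=cv2.resize(p[t:t+60,l:l+60],None,fx=10,fy=10,interpolation=cv2.INTER_CUBIC); c2=c.copy()
    overlay(n,c2,keylines(foot,yaw),l,t,10)
    cv2.imwrite(f"pics/b_{n}.png",c2); cv2.imwrite(f"pics/b0_{n}.png",c)
E
```

```text
(no output)
```

View pics/b_side.png

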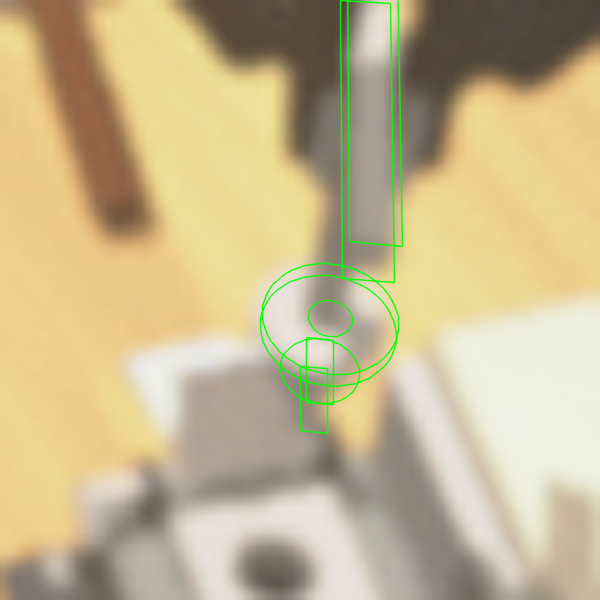

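View pics/b_top.png

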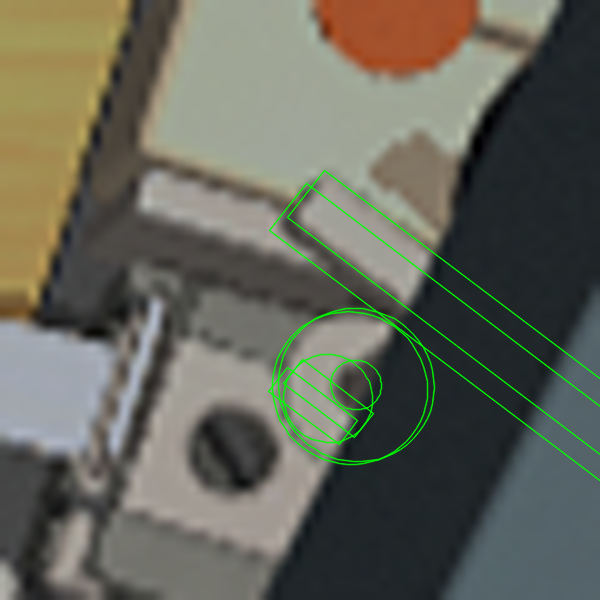

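```bash
python3 -m creep '0 2.5 0.05 0.1 0.017 0.006 0;0 2.5 0 0 0 0 0;0 1.9 0 0 0 0 0;0 0 0 0 0 0 0'
python3 - <<'E'
from h import *
goto(loc(0,0,.112),TH+1.2-np.pi)
o,pos,R=tool(); yaw=np.arctan2(R[1,2],R[0,2])
foot=pos+np.array([0,0,.018-.120]); print("foot",foot)
for n,k in (("side",4),("top",1)):
    p=avg(n,k); q=proj(n,foot)[0].astype(int); l,t=q[0]-30,q[1]-40
    c=cv2.resize(p[t:t+60,l:l+60],None,fx=10,fy=10,interpolation=cv2.INTER_CUBIC); c2=c.copy()
    overlay(n,c2,keylines(foot,yaw),l,t,10)
    b=np.array([SOCK+.0112*np.array([np.cos(a),np.sin(a),0]) for a in np.linspace(0,6.28,40)]); overlay(n,c2,[b],l,t,10,(0,0,255))
    cv2.imwrite(f"pics/d_{n}.png",c2); cv2.imwrite(f"pics/d0_{n}.png",c)
E
```

```text
time_s: 12.92
eef_pos: [0.5623, -0.1911, 0.1711]
eef_rot: [0.302, 0.641, 0.299, -0.639]
wrist_force: [0.2, -0.2, -3.7]
opening: 0.127
pos [ 0.5623 -0.1911  0.1711] toolz yaw -2.263 q1 -0.528 q6 0.165 F [ 0.2 -0.2 -3.7] T [ 0.09 -0.02 -0.02] op 0.127 t 12.93
shift cm [-0.09 -0.13 -0.04] total 0.16
rotvec tool [-0.004 -0.001 -0.004]
foot [ 0.56226562 -0.19114916  0.06913796]
```

View pics/d_side.png

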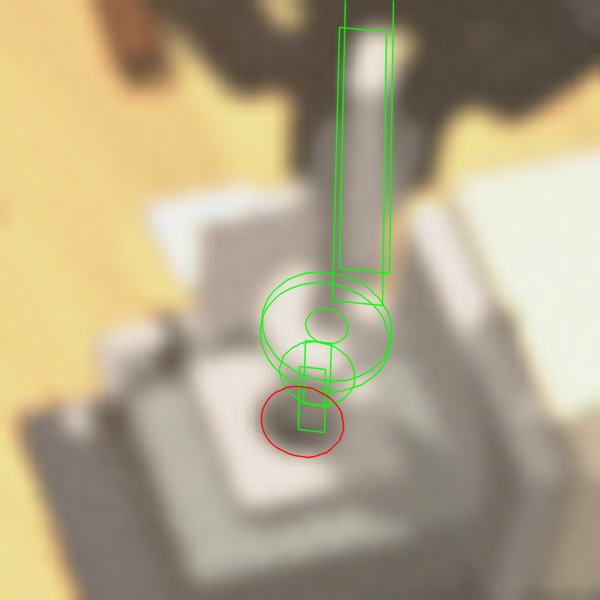

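View pics/d0_side.png

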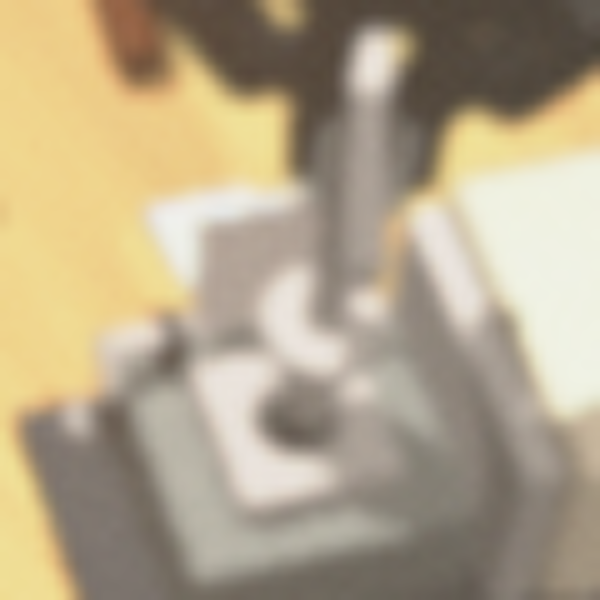

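View pics/d_top.png

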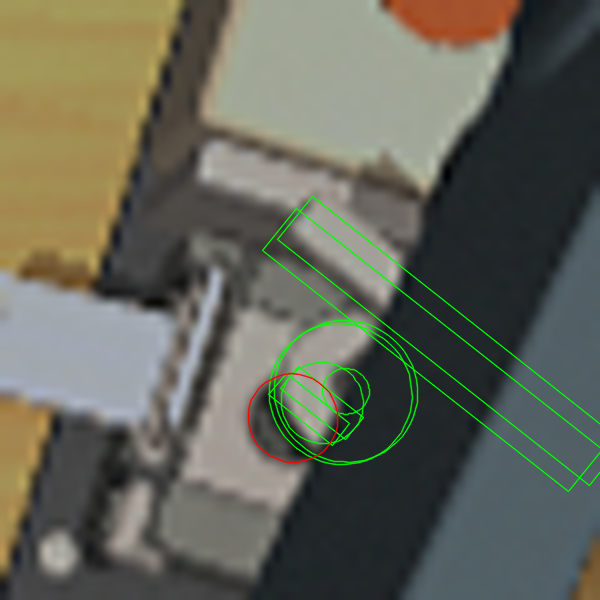

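Run:
```python
from h import *
o,pos,R=tool(); yaw=np.arctan2(R[1,2],R[0,2]); foot=pos+np.array([0,0,.018-.120])
n="top"; p=avg(n,1); q=proj(n,foot)[0].astype(int); l,t=q[0]-12,q[1]-25
c=cv2.resize(p[t:t+36,l:l+36],None,fx=16,fy=16,interpolation=cv2.INTER_CUBIC)
c=cv2.convertScaleAbs(c,alpha=1.5); c2=c.copy()
overlay(n,c2,keylines(foot,yaw),l,t,16)
cv2.imwrite("pics/e_top.png",c); 
p=avg("side",3); u,v=323,258; print(cv2.cvtColor(p,cv2.COLOR_BGR2GRAY)[v-16:v+9,u-10:u+12])
```

```text
[[220 189 170 168 168 167 167 165 167 168 174 172 160 141 127 135 148 156
  159 168 166 158]
 [219 186 170 166 166 167 167 167 170 183 197 195 173 146 128 133 139 147
  150 158 159 148]
 [211 181 166 167 166 166 168 170 185 208 219 218 189 150 130 135 143 147
  155 163 158 143]
 [200 177 169 166 167 166 171 184 204 221 228 222 190 151 134 140 158 171
  178 178 162 146]
 [191 173 166 166 168 166 175 195 217 227 229 219 184 147 134 150 181 203
  207 196 167 144]
 [188 173 169 167 165 167 177 205 223 229 227 214 175 145 137 152 184 214
  219 203 171 143]
 [186 175 169 167 164 163 178 206 224 229 227 213 177 149 140 149 174 197
  206 197 167 144]
 [184 177 166 162 156 153 162 193 219 229 227 219 197 174 162 160 165 176
  182 179 163 145]
 [172 170 160 149 140 138 145 173 208 224 229 228 220 210 198 186 174 167
  166 162 157 146]
 [155 166 158 151 149 149 153 167 193 217 226 229 228 226 222 205 179 166
  160 155 152 144]
 [160 176 178 183 188 195 194 190 191 198 210 221 226 226 223 204 177 165
  161 156 155 149]
 [176 200 210 218 219 222 221 218 206 187 180 193 206 208 204 188 175 169
  1
[... 525 characters left out ...]
1 109 115 121 133 149 161 163
  161 156 149 152]
 [173 174 194 217 226 222 201 158 122 100  95 100 105 118 135 152 162 165
  162 156 144 137]
 [179 174 186 211 224 225 218 194 162 137 123 122 129 135 147 155 161 163
  163 159 147 134]
 [180 176 178 198 220 227 227 219 205 188 176 176 176 171 165 162 163 164
  162 161 153 139]
 [182 177 174 189 214 225 228 227 224 220 218 217 217 207 185 168 162 161
  160 161 152 140]
 [184 180 172 179 207 223 228 227 228 227 226 225 223 217 199 173 158 154
  152 151 144 137]
 [183 180 174 177 198 219 226 226 225 224 221 216 212 204 186 164 148 142
  141 137 133 131]
 [181 181 178 173 184 208 214 214 211 206 197 185 175 165 157 147 142 136
  131 132 129 128]]
```

View pics/e_top.png

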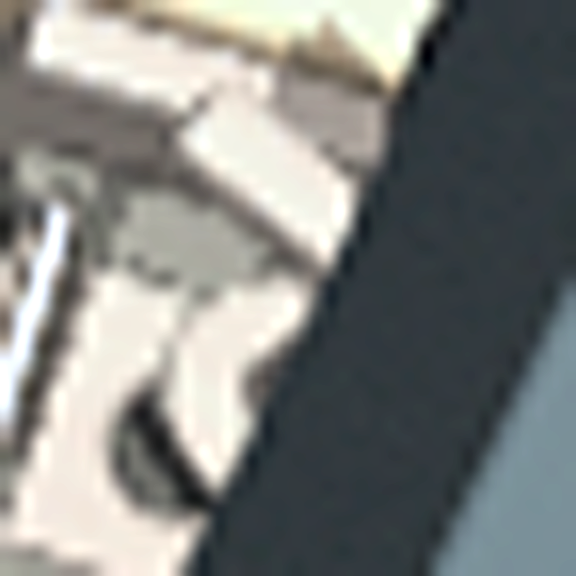

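Run:
```python
from h import *
o,pos,R=tool(); yaw=np.arctan2(R[1,2],R[0,2]); foot=pos+np.array([0,0,.018-.120])
n="top"; p=avg(n,1); q=proj(n,foot)[0].astype(int); l,t=q[0]-12,q[1]-25
c=cv2.resize(p[t:t+36,l:l+36],None,fx=16,fy=16,interpolation=cv2.INTER_CUBIC)
c=cv2.convertScaleAbs(c,alpha=1.5)
overlay(n,c,keylines(foot,yaw),l,t,16)
b=np.array([SOCK+.0112*np.array([np.cos(a),np.sin(a),0]) for a in np.linspace(0,6.28,40)]); overlay(n,c,[b],l,t,16,(0,0,255))
cv2.imwrite("pics/e2_top.png",c);
```

```text
(no output)
```

View pics/e2_top.png

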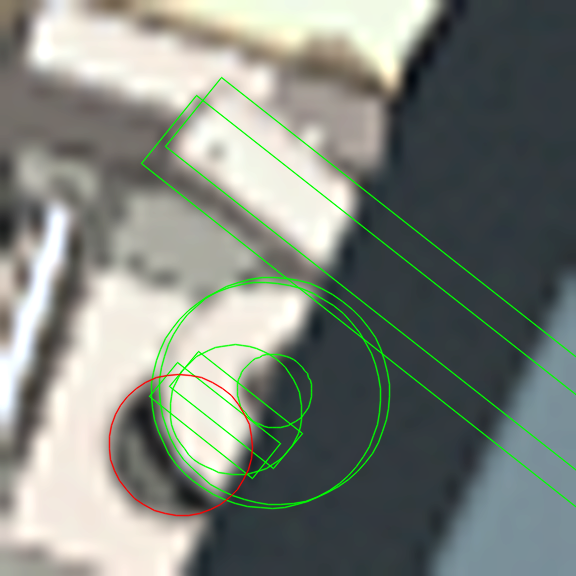

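Run:
```python
from h import *
a=cv2.imread("pics/side0.png",0).astype(np.float32)
for k in range(2):
    b=cv2.cvtColor(ctrl.camera("side")[0],cv2.COLOR_BGR2GRAY).astype(np.float32)
    for (l,t,r,bt) in ((335,160,450,250),(250,280,350,350),(340,235,400,295),(295,225,345,290)):
        print((l,t),cv2.phaseCorrelate(a[t:bt,l:r],b[t:bt,l:r],cv2.createHanningWindow((r-l,bt-t),cv2.CV_32F)))
print(ctrl.calibration("side")["t"])
o=ctrl.get_obs();print(o["time_s"])
```

```text
(335, 160) ((0.029793759143984744, -0.02095690956947749), 0.9266358428531223)
(250, 280) ((0.05564902575765274, 0.13369130254196904), 0.9408098904291788)
(340, 235) ((-0.047205620983799434, 0.05630973343156853), 0.7476119940810734)
(295, 225) ((-1.1228161056664696, 0.7618570756365273), 0.35754858599768746)
(335, 160) ((0.03899997116918996, -0.04085058738832004), 0.8739226752740366)
(250, 280) ((0.23910617555701918, 0.23681528266131835), 0.8782678455776638)
(340, 235) ((0.33834211733266883, -0.2479544766583004), 0.5127222752571106)
(295, 225) ((-0.9697171847548312, 0.8641390304175474), 0.35612150781684454)
[-0.40338827  0.32087662  1.04100197]
13.525
```

```bash
python3 -m creep '0 0 -0.13 -0.16 0 0 0;0 0 0 0 0 0 0;0 0.4 0 0 0 0 0;0 0.3 0 0 0 0 0;0 0.3 0 0 0 0 0'
python3 - <<'E'
from h import *
goto(loc(0,.001,.112),TH+1.2-np.pi)
E
```

```text
time_s: 14.15
eef_pos: [0.5635, -0.1896, 0.1626]
eef_rot: [0.303, 0.642, 0.298, -0.638]
wrist_force: [0.3, -0.1, -3.6]
opening: 0.127
pos [ 0.5635 -0.1896  0.1626] toolz yaw -2.263 q1 -0.524 q6 0.168 F [ 0.3 -0.1 -3.6] T [-0.    0.07  0.02] op 0.127 t 14.15
shift cm [-0.94 -0.16  0.07] total 0.96
rotvec tool [-0.003 -0.002 -0.008]
```

```bash
python3 -m creep '0 0 -0.1 0.07 0 0 -0.008;0 0.3 0 0 0 0 0;0 0.3 0 0 0 0 0;0 0.3 0 0 0 0 0;0 0 0 0 0 0 0'
python3 - <<'E'
from h import *
goto(loc(0,.001,.112),TH+1.2-np.pi)
E
```

```text
time_s: 14.78
eef_pos: [0.562, -0.1896, 0.1525]
eef_rot: [0.3, 0.64, 0.301, -0.64]
wrist_force: [-0.4, 0.7, -4.2]
opening: 0.128
pos [ 0.562  -0.1896  0.1525] toolz yaw -2.263 q1 -0.526 q6 0.166 F [-0.4  0.7 -4.2] T [-0.12  0.03 -0.02] op 0.128 t 14.78
shift cm [-1.95 -0.05 -0.03] total 1.95
rotvec tool [-0.003 -0.001  0.001]
```

```bash
python3 -m creep '0 0.3 0 0 0 0 0;0 0.3 0 0 0 0 0;0 0.2 0 0 0 0 0;0 0.2 0 0 0 0 0;0 0.2 0 0 0 0 0'
python3 - <<'E'
from h import *
goto(loc(0,.001,.112),TH+1.2-np.pi)
E
```

```text
time_s: 15.4
eef_pos: [0.5628, -0.19, 0.141]
eef_rot: [0.301, 0.641, 0.301, -0.639]
wrist_force: [-1.6, 0.0, 7.6]
opening: 0.13
pos [ 0.5628 -0.19    0.141 ] toolz yaw -2.263 q1 -0.526 q6 0.166 F [-1.6  0.   7.6] T [ 0.09  0.35 -0.  ] op 0.130 t 15.40
shift cm [-3.1  -0.13 -0.02] total 3.1
rotvec tool [-0.003 -0.001 -0.001]
```

The blade rests on the disc's face (TCP z 0.141, +12 N). Turning clockwise while pressing.

```bash
python3 -m creep '0 0.25 0 0 0.06 0 0;0 0.25 0 0 0.06 0 0;0 0.25 0 0 0.06 0 0;0 0.25 0 0 0.06 0 0'
python3 - <<'E'
from h import *
goto(loc(0,.001,.112),TH-np.pi)
E
```

```text
time_s: 15.9
eef_pos: [0.5641, -0.191, 0.1368]
eef_rot: [0.221, 0.673, 0.218, -0.671]
wrist_force: [-2.1, 1.1, -2.1]
opening: 0.128
pos [ 0.5641 -0.191   0.1368] toolz yaw -2.510 q1 -0.526 q6 0.413 F [-2.1  1.1 -2.1] T [ 0.12  0.64 -0.02] op 0.128 t 15.90
shift cm [-3.53 -0.28  0.06] total 3.54
rotvec tool [ 0.95  -0.004 -0.003]
```

```bash
python3 -m creep '0 0.3 -0.1 0.08 0 0 0;0 0.3 0 0 0 0 0;0 0.3 0 0 0 0 0'
python3 - <<'E'
from h import *
goto(loc(0,.001,.112),TH-np.pi)
E
```

```text
time_s: 16.27
eef_pos: [0.5631, -0.1905, 0.1279]
eef_rot: [0.222, 0.673, 0.219, -0.67]
wrist_force: [-4.3, 2.5, 16.1]
opening: 0.134
pos [ 0.5631 -0.1905  0.1279] toolz yaw -2.507 q1 -0.526 q6 0.410 F [-4.3  2.5 16.1] T [ 0.56  0.88 -0.04] op 0.134 t 16.27
shift cm [-4.41 -0.17  0.  ] total 4.42
rotvec tool [ 0.952 -0.005 -0.003]
```

```bash
python3 -m creep '0 0.15 0 0 0.03 0 0;0 0.15 0 0 0.03 0 0'
python3 - <<'E'
from h import *
goto(loc(0,.001,.112),TH-np.pi)
p=avg("side",3); l,t=294,215
cv2.imwrite("pics/h_side.png",cv2.resize(p[t:t+60,l:l+60],None,fx=10,fy=10,interpolation=cv2.INTER_CUBIC))
E
```

```text
time_s: 16.52
eef_pos: [0.5642, -0.1906, 0.1281]
eef_rot: [0.202, 0.68, 0.199, -0.676]
wrist_force: [-4.8, 2.5, 9.4]
opening: 0.126
pos [ 0.5642 -0.1906  0.1281] toolz yaw -2.567 q1 -0.526 q6 0.470 F [-4.8  2.5  9.4] T [0.65 1.08 0.06] op 0.126 t 16.52
shift cm [-4.4  -0.23  0.09] total 4.4
rotvec tool [ 0.893 -0.007 -0.004]
```

View pics/h_side.png

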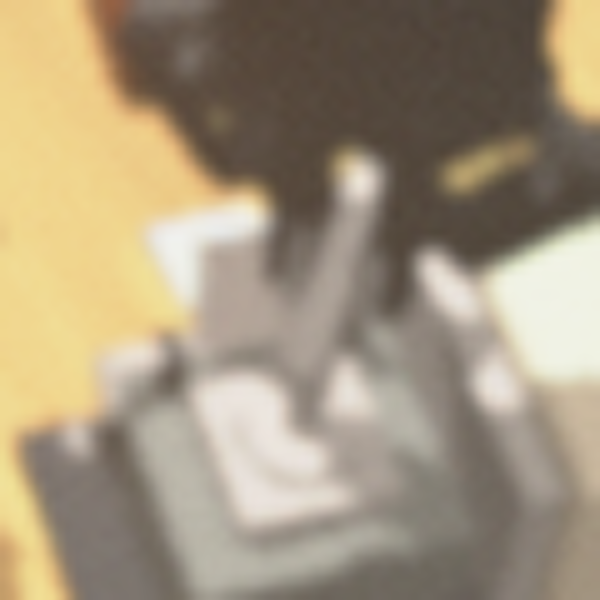

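The flange lies flat on the boss (crop 290,440), so the blade is home. Now turning clockwise to the stop.

```bash
python3 -m creep '0 0 -0.1 0.13 0 0 0;0 0.05 0 0 0.1 0 0;0 0.05 0 0 0.1 0 0;0 0.05 0 0 0.1 0 0;0 0.05 0 0 0.1 0 0'
python3 - <<'E'
from h import *
goto(loc(0,.001,.068),TH-np.pi)
E
```

```text
time_s: 17.3
eef_pos: [0.5631, -0.1905, 0.128]
eef_rot: [0.061, 0.708, 0.058, -0.702]
wrist_force: [-3.1, 2.4, 4.7]
opening: 0.123
pos [ 0.5631 -0.1905  0.128 ] toolz yaw -2.974 q1 -0.526 q6 0.877 F [-3.1  2.4  4.7] T [0.25 0.75 0.27] op 0.123 t 17.30
shift cm [-0.   -0.16  0.11] total 0.2
rotvec tool [ 0.485 -0.009 -0.003]
```

```bash
python3 -m creep '0 0.05 0 0.1 0.1 0 0;0 0.05 0 0 0.1 0 0;0 0.05 0 0 0.1 0 0;0 0.05 0 0 0.1 0 0'
python3 - <<'E'
from h import *
goto(loc(0,.001,.068),TH-np.pi)
E
```

```text
time_s: 17.8
eef_pos: [0.5625, -0.1908, 0.128]
eef_rot: [-0.084, 0.705, -0.087, -0.698]
wrist_force: [-3.0, 1.2, 4.4]
opening: 0.126
pos [ 0.5625 -0.1908  0.128 ] toolz yaw 2.900 q1 -0.527 q6 1.285 F [-3.   1.2  4.4] T [0.28 0.78 0.31] op 0.126 t 17.80
shift cm [-0.   -0.15  0.11] total 0.19
rotvec tool [ 0.076 -0.01  -0.002]
```

```bash
python3 -m creep '0 0.05 0 0 0.06 0 0;0 0.05 0 0 0.06 0 0'
python3 - <<'E'
from h import *
goto(loc(0,.001,.068),TH-np.pi)
E
python3 -m creep '0 0.05 0 0 0.06 0 0'
python3 - <<'E'
from h import *
goto(loc(0,.001,.068),TH-np.pi)
E
```

```text
time_s: 18.05
eef_pos: [0.5624, -0.1908, 0.128]
eef_rot: [-0.127, 0.699, -0.129, -0.692]
wrist_force: [-1.9, 1.0, 4.4]
opening: 0.128
pos [ 0.5624 -0.1908  0.128 ] toolz yaw 2.778 q1 -0.527 q6 1.408 F [-1.9  1.   4.4] T [0.28 0.78 0.26] op 0.128 t 18.05
shift cm [-0.   -0.15  0.12] total 0.19
rotvec tool [-0.046 -0.01  -0.002]
time_s: 18.18
eef_pos: [0.5623, -0.1909, 0.128]
eef_rot: [-0.148, 0.695, -0.15, -0.688]
wrist_force: [-3.4, 1.7, 4.0]
opening: 0.126
pos [ 0.5623 -0.1909  0.128 ] toolz yaw 2.717 q1 -0.527 q6 1.469 F [-3.4  1.7  4. ] T [0.32 0.81 0.25] op 0.126 t 18.18
shift cm [-0.   -0.15  0.12] total 0.19
rotvec tool [-0.107 -0.01  -0.002]
```

```bash
for i in 1; do python3 -m creep '0 0.05 0 0 0.05 0 0'; done
python3 - <<'E'
from h import *
goto(loc(0,.001,.068),TH-np.pi)
E
python3 -m creep '0 0.05 0 0 0.05 0 0'
python3 - <<'E'
from h import *
goto(loc(0,.001,.068),TH-np.pi)
for n in ("side","top"):
    p=avg(n,2); l,t=(284,205) if n=="side" else (315,140)
    cv2.imwrite(f"pics/i_{n}.png",cv2.resize(p[t:t+75,l:l+75],None,fx=8,fy=8,interpolation=cv2.INTER_CUBIC))
E
```

```text
time_s: 18.3
eef_pos: [0.5622, -0.1908, 0.128]
eef_rot: [-0.165, 0.691, -0.168, -0.684]
wrist_force: [-1.7, 1.2, 3.7]
opening: 0.127
pos [ 0.5622 -0.1908  0.128 ] toolz yaw 2.666 q1 -0.526 q6 1.520 F [-1.7  1.2  3.7] T [0.32 0.76 0.3 ] op 0.127 t 18.30
shift cm [-0.   -0.14  0.12] total 0.18
rotvec tool [-0.157 -0.01  -0.002]
time_s: 18.42
eef_pos: [0.5621, -0.1908, 0.128]
eef_rot: [-0.182, 0.686, -0.185, -0.68]
wrist_force: [-2.8, 1.7, 4.4]
opening: 0.125
pos [ 0.5621 -0.1908  0.128 ] toolz yaw 2.616 q1 -0.526 q6 1.571 F [-2.8  1.7  4.4] T [0.33 0.76 0.72] op 0.125 t 18.43
shift cm [-0.   -0.14  0.12] total 0.18
rotvec tool [-0.207 -0.01  -0.002]
```

View pics/i_side.png

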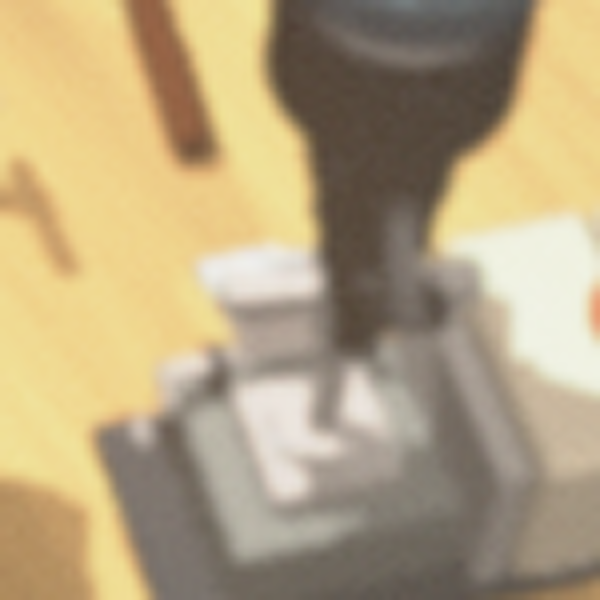

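View pics/i_top.png

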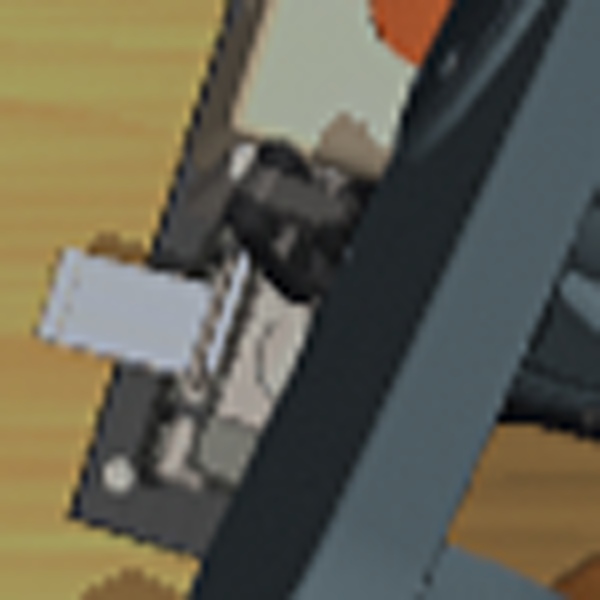

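Moment about z jumped from 0.3 to 0.72 Nm, so this is the stop. One small confirming row, then relax and release.

```bash
python3 -m creep '0 0 0 0 0.03 0 0'
python3 - <<'E'
from h import *
goto(loc(0,.001,.068),TH-np.pi)
E
```

```text
time_s: 18.75
eef_pos: [0.5621, -0.1908, 0.128]
eef_rot: [-0.191, 0.683, -0.194, -0.677]
wrist_force: [-3.4, 0.7, 1.0]
opening: 0.125
pos [ 0.5621 -0.1908  0.128 ] toolz yaw 2.589 q1 -0.526 q6 1.598 F [-3.4  0.7  1. ] T [0.28 0.66 0.89] op 0.125 t 18.75
shift cm [-0.   -0.13  0.11] total 0.17
rotvec tool [-0.234 -0.01  -0.003]
```

```bash
python3 -m creep '0 0 0 0 -0.02 0 0;0.35 0 0 0 0 0 0;0.35 0 0 0 0 0 0;0.35 0 0 0 0 0 0;0.35 -2 0 0 0 0 0;0.35 -3 0 0 0 0 0;0.35 -4 0 0 0 0 0;0.35 -4 0 0 0 0 0;0.35 0 0 0 0 0 0'
python3 - <<'E'
from h import *
goto(loc(0,.001,.068),TH-np.pi)
for n in ("side","top"):
    p=avg(n,2); l,t=(284,195) if n=="side" else (315,130)
    cv2.imwrite(f"pics/j_{n}.png",cv2.resize(p[t:t+75,l:l+75],None,fx=8,fy=8,interpolation=cv2.INTER_CUBIC))
E
```

```text
time_s: 19.88
eef_pos: [0.5629, -0.1913, 0.2682]
eef_rot: [-0.184, 0.688, -0.188, -0.676]
wrist_force: [0.1, 0.3, -1.1]
opening: 0.351
pos [ 0.5629 -0.1913  0.2682] toolz yaw 2.609 q1 -0.527 q6 1.577 F [ 0.1  0.3 -1.1] T [ 0.04 -0.04 -0.02] op 0.351 t 19.88
shift cm [14.01 -0.15  0.46] total 14.02
rotvec tool [-0.215 -0.018 -0.002]
```

View pics/j_side.png

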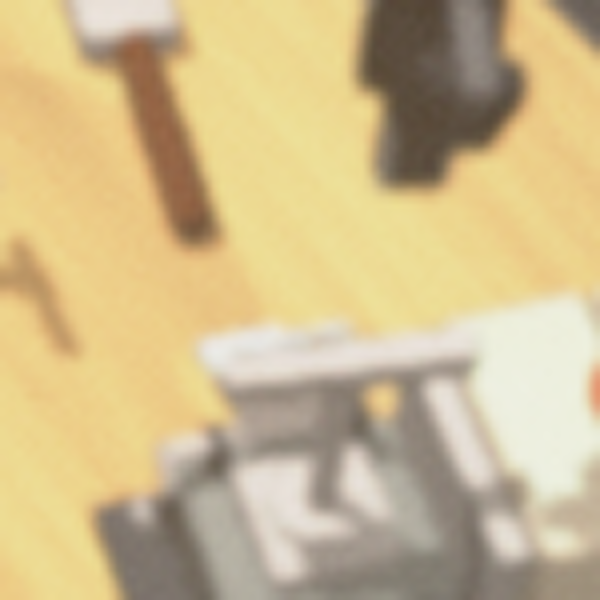

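The key stands in the socket, its bar running from crop (220,375) to (475,350), and the gripper is clear. I'll move the arm aside and measure the bar from above.

```bash
python3 -m creep '0.35 0 0 5 0 0 0;0.35 0 -4 4 0 0 0;0.35 0 -5 3 0 0 0;0.35 0 -5 0 0 0 0;0.35 0 -5 0 0 0 0;0.35 0 0 0 0 0 0'
python3 - <<'E'
from h import *
goto(loc(0,0,.2))
for n in ("side","top"):
    p,d=ctrl.camera(n); l,t=(284,195) if n=="side" else (315,140)
    cv2.imwrite(f"pics/k_{n}.png",cv2.resize(p[t:t+75,l:l+75],None,fx=8,fy=8,interpolation=cv2.INTER_CUBIC)); cv2.imwrite(f"pics/kf_{n}.png",p)
    W=cloud(n,d)[140:280].reshape(-1,3)
    S=W[(W[:,2]>.141)&(W[:,2]<.165)&(np.linalg.norm(W[:,:2]-SOCK[:2],axis=1)<.055)]
    print(n,len(S),S.mean(0).round(4),np.percentile(S[:,2],[50,90])); r=cv2.minAreaRect(S[:,:2].astype(np.float32)*1000); print(r)
    u,s,vt=np.linalg.svd(S[:,:2]-S[:,:2].mean(0),full_matrices=False); print("bar rel",((np.arctan(vt[0,1]/vt[0,0])-TH)))
E
```

```text
time_s: 20.82
eef_pos: [0.548, 0.0413, 0.2503]
eef_rot: [0.187, -0.678, 0.188, 0.686]
wrist_force: [-0.4, 0.0, -0.1]
opening: 0.35
pos [0.548  0.0413 0.2503] toolz yaw 2.605 q1 -0.141 q6 1.967 F [-0.4  0.  -0.1] T [ 0.    0.03 -0.03] op 0.350 t 20.82
shift cm [ -1.02  19.19 -12.98] total 23.19
side 199 [ 0.5582 -0.1907  0.1505] [0.15150407 0.15438894]
((559.24365234375, -189.8875274658203), (14.118475914001465, 83.49785614013672), 66.17291259765625)
bar rel -0.1036836459383727
top 226 [ 0.5615 -0.189   0.1516] [0.15228205 0.15417054]
((562.1536865234375, -189.9468231201172), (12.704599380493164, 83.10693359375), 65.68743133544922)
bar rel -0.1045012634251245
```

View pics/k_top.png

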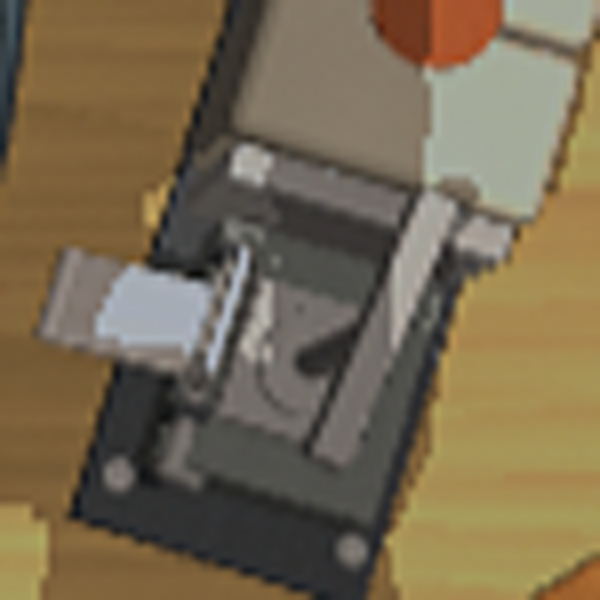

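View pics/kf_side.png

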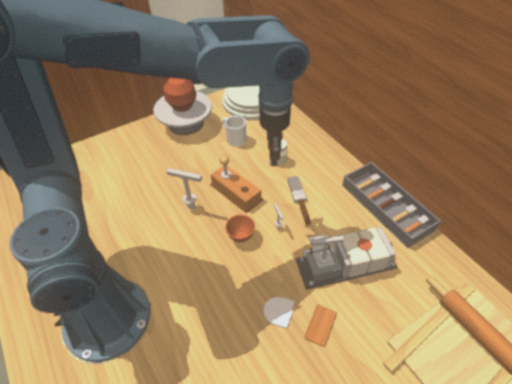

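The bar top reads z ≈ 0.153, which matches the fully home height. The bar lies 0.10 rad clockwise of the clamp axis, which equals the key's play against the stop. The cover is open, and the bystanders sit where they were in the first picture.

Run:
```python
from h import *
a=cv2.imread("pics/top0.png",0);b=cv2.imread("pics/kf_top.png",0)
W0=cloud("side",np.load("pics/side0.npy")); d=ctrl.camera("side")[1]; W1=cloud("side",d)
for nm,(l,t,r,bt) in dict(cutter=(218,152,233,180),bowl=(222,213,258,243),mug=(222,113,248,147),rib=(303,303,338,347),kidney=(262,295,297,330),brush=(286,174,312,226),big=(163,168,204,210),small=(268,200,288,230)).items():
    print(nm,np.nanmedian(np.abs(W1[t:bt,l:r,2]-W0[t:bt,l:r,2])).round(4),np.nanpercentile(np.abs(W1[t:bt,l:r,2]-W0[t:bt,l:r,2]),95).round(4))
print(ctrl.hand_in())
```

```text
cutter 0.0017 0.0055
bowl 0.0018 0.0052
mug 0.002 0.0058
rib 0.0017 0.005
kidney 0.0017 0.0054
brush 0.0019 0.0057
big 0.0018 0.0055
small 0.0019 0.0053
the job is handed in; nothing more can be done
None
```

The job is handed in at about 21 s. The dust cover is snapped open, and the middle-sized key (84 mm bar, from the stand) stands home in the socket, turned clockwise to the stop and released.

**Key home:** as I turned it while pressing, the blade dropped about 14 mm. The flange now sits on the boss, with the bar top at z ≈ 0.153 (about 0.153 expected when fully home).

**At the stop:** the turning moment jumped from about 0.3 to 0.9 Nm. The disc's angle itself isn't reported, so the stop is inferred from this jump and the bar angle.

**Bar angle:** both cameras put the bar 0.10 rad clockwise of my estimate of the clamp's axis. That matches the 0.1 rad of play against the stop, so I left it, but it is not exactly in line.

**Other things:** depth maps before and after agree to noise level (about 2 mm) for the cutter, bowl, mug, rib, scraper, brush and both look-alike keys. The jar was partly behind the gripper in the last picture, so I only have the earlier views for it; the arm never worked near it.

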